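Put up the folding walls of a transport tray round its glassware

TASK

The grey transport tray has a bottle and a beaker standing on it, and its left, right and front walls hang folded outward. Without forcing them, swing all three walls up until each one clicks into its catch and stands upright by itself, so that the tray is a closed open-topped box. Leave the bottle and the beaker standing where they are and do not disturb the loose speaker and carton nearby.

Things in the scene. Friction and masses are not known exactly. Their poses are not given: they have to be found in the camera images.
- tray: grey plastic tray, fixed. Origin: centre of its underside, on the desk; x to its fixed rear wall (at x = 72 mm, top 79 mm up), y to its left, z up. Base 158 (x) x 208 (y) mm, floor 14 mm above the desk. Four corner posts 18 x 18 mm centred at x +-74, y +-99 mm, tops 82 mm up. The other three walls are hinged between the posts
- left_wall (a joint): angle (rad) of the left wall: 0 flat outward, 1.57 upright, stop at 1.58; starts at 0.35 to 0.7. Springy: let go below the catch it falls back to about 1.0. At about 1.33 a nub on its end meets a spring ball in a post, which takes about 5 N at the free edge to overcome; past 1.47 it snaps in and the wall stays at its stop
- right_wall (a joint): angle (rad) of the right wall, the mirror image of the left one, with the same spring and catch. More than 45 N on any wall or on the tray would damage it
- front_wall (a joint): angle (rad) of the front wall, which faces the robot; same values, spring and catch as the left wall, but starts at 0.55 to 0.8
- left_wall_edge (a point): middle of the left wall's free edge, 58 mm from its hinge line (parallel to the tray's x, at tray y = +97 mm, 16 mm above the desk). Plate 4 mm thick with a rounded 6 mm edge, 122 mm long along the hinge, reaching 61 mm from it; clear space beneath. Site x: from hinge to edge; z: to the inner face (up when flat)
- right_wall_edge (a point): the same for the right wall, hinge line at tray y = -97 mm
- front_wall_edge (a point): the same for the front wall: hinge line parallel to the tray's y, at tray x = -72 mm, 16 mm above the desk; 172 mm long along the hinge
- bottle_mid (a point): centre (half-way up) of the amber reagent bottle with grey cap, 56 mm wide, 108 mm tall, loose on the tray's floor
- beaker_mid (a point): centre (half-way up) of the clear beaker, 55 mm wide, 70 mm tall, loose on the tray's floor
- speaker: black dome-shaped desk speaker, 114 mm wide, 62 mm tall, loose on the desk to the right; origin at the centre of its underside
- carton: small white carton, 62 x 62 x 45 mm, loose on the desk left of the tray; origin at the centre of its underside

How it is judged:
At the end, for the whole second after the job is handed in: The left, right and front walls stand upright in their catches (each above 1.52 rad) with nothing holding them; bottle and beaker stand upright within 20 mm of where they stood; speaker and carton within 30 mm of where they lay (value of joint each of left_wall, right_wall, front_wall above 1.52 rad and distance of each of bottle_mid, beaker_mid from where it was at the start of the episode below 0.02 m and angle between each of bottle_mid, beaker_mid's own z axis and vertical below 0.1 rad and distance of each of speaker, carton from where it was at the start of the episode below 0.03 m); the robot touches nothing.
It fails at once if the bottle or the beaker is tipped (angle between any of bottle_mid, beaker_mid's own z axis and vertical above 0.4 rad).
It fails at once if the tray or a wall is forced: pressed with over 45 N (contact force between the fingers and tray above 45 N).
It also fails if it takes over 58 s, if anything falls off the work surface, if the arm or the gripper's body presses on something with over 40 N, if the wrist force passes 120 N, or if a joint passes its speed limit or range.

ROBOT

A 6-joint arm with a two-finger parallel gripper is mounted at the origin on a cart in front of the work surface, level with it; the furniture and walls round the work are solid. World frame = base frame: x ahead of the robot, y to its left, z up, the work surface at z = 0. Lengths are in m, angles in rad, forces in N, time in s.
With the tool pointing down it reaches from about 0.4 to 0.825 m from the base axis. Payload 7 kg.
Tool frame: the origin (TCP) lies midway between the tips of the shut fingers; the grasp point (between the pads) lies 19 mm behind it; z points along the fingers, y is the line along which they close (so a half turn about z gives the same grasp; the last joint's range is limited). The gripper opens to 88 mm and grips with 3 to 60 N. Pads are 19 mm wide; open, the fingers measure 130 mm over their backs; the gripper's body (78 mm by 193 mm) begins 47 mm behind the grasp point.
Start: joints at [-0.837, 0.359, 0.012, 0, -1.224, -0.288], TCP at [0.291, -0.609, 0.227] pointing down, gripper open.
Joint ranges: [-3.07, 3.07], [-1.43, 2.12], [-1.02, 1.25], [-3.03, 1.67], [-3.05, -0], [-3.03, 3.03]. Speed limits (rad/s): [2.39, 2.39, 3.01, 3.14, 3.14, 3.14].

INTERFACE

Orientations are given as [roll, pitch, yaw] about the fixed x, y, z axes, in that order (R = Rz(yaw) Ry(pitch) Rx(roll)).
In Python, from station import get_state, grab_frame, calibration, job_done, boxes_of, regions_of, spot_point gives the robot as it stands. The module is installed in compiled form; this text tells all that it offers.
- The arm moves only by the tool arm_command, never from a script. Its argument "commands" is a list of rows, each an object of numbers: "tx", "ty", "tz": the shift along the tool's x, y, z each as a share of 25 cm, from -1 to 1; "twist": the turn about the tool's z as a share of 180 degrees, from -1 to 1. A call has exactly 8 rows; each row is the pose to reach, as a shift and turn from the pose commanded when the call began, along the tool's axes at that moment, turning the shorter way round; what a row does not reach only later rows make up. A row lasts 1/12 s, in which the tool goes at most 41.7 mm and 7.16 degrees, less where a joint would pass 70% of its speed; a pose out of reach is approached as far as the arm can. A call with a number of a shift or a turn outside -1 to 1 is refused whole. A call with a gripper value outside its range is refused whole. "claw" is the opening, from 0 (shut) to 1 (fully open), set as the call begins (left out, the last holds). The fingers move at their own pace and stop on an object; "grip_force" is the grip in N (left out, the last holds). Time passes only in rows, so rows that repeat a pose let the fingers close, or fill a call up. It gives the time, the measured TCP pose, the force, the opening and the grip force at its end, in the units of the state.
- get_state(): the state, without advancing time (a new reading comes with each control period).
- grab_frame(name): name is "side" or "top"; returns the picture (400x640x3 uint8, red, green, blue); there is no depth.
- calibration(name): a dict with "camera_matrix" (3x3 intrinsics, pixels), "extrinsics" (4x4, takes a point from camera to world coordinates). Camera axes: x right, y down, z forward; pixel columns grow to the right and rows downward; lengths in m; the calibration is good to about 2 mm. A picture is of the moment at which its call begins. calibration takes no time and is no camera call.
- job_done(): hands the job in; it is judged then, once.
Trained networks look in the newest picture that a camera, given by its name, has taken for a name from the list of things; names that differ only in an ending like _2 or _b are one class to them, and where a whole thing is asked for, a point or a joint stands for the part that bears it (a point fixed in the world has none). Each returns a list of dicts, best first, with "score" (0 to 1); they miss things now and then, are a little off and sometimes report something else, mostly with a low value. They report only what shows in the picture. A call takes as long as a camera call.
- boxes_of(query, camera): "rect" ([left, top, right, bottom] in pixels, round what is visible of it).
- regions_of(query, camera): "region" (400x640 bool, what is visible of it) and "rect" ([left, top, right, bottom] in pixels, round what is visible of it).
- spot_point(query, camera): "uv" ([column, row] in pixels: a listed point, or the origin of a listed thing).
The state is a dict: "t": time; "q": joint angles; "qd": joint speeds; "joint_efforts": joint torques, N m; "eef_pos": TCP position; "ee_rot": TCP orientation; "force": force on the tool from outside, world axes, zero at the start; "moment": the same for the moment, N m; "width": finger opening in m; "gripper_force": force on a finger pad.
Only numpy, scipy, OpenCV 4.12 (cv2) and the standard library are available. Lean on these libraries where they do the work, as an engineer would, in place of code of your own. Each camera call takes 0.05 s, during which the arm holds its last target. There are 200 camera calls.

## Working session

There is one attempt and no reset: what is moved stays moved. The work goes in short steps, Python scripts to look and compute and a tool call to move; the robot and the scene stay as the last step left them, time stands still between calls to the robot, and variables do not carry over. Pictures are saved under pics/ and viewed, at most 10 in all, crops included, and the job is handed in when it is done.

Besides the shell and the picture viewer there is one more tool, called after "Request:" in YAML: its name, and indented under it one key for each argument. arm_command: Moves the arm, as the interface text tells. Shift numbers are shares of 25 cm and turn numbers shares of 180 degrees, none past 1 either way. Its arguments: {"type":"object","properties":{"commands":{"type":"array"},"claw":{"type":"number"},"grip_force":{"type":"number"}},"required":["commands"]}

```bash
mkdir -p pics
cat > h.py <<'E'
import numpy as np, cv2
from station import *
def ray(cam,uv):
    c=calibration(cam);K=np.array(c["camera_matrix"]);T=np.array(c["extrinsics"])
    d=T[:3,:3]@np.linalg.inv(K)@np.array([uv[0],uv[1],1.]);return T[:3,3],d
def onz(cam,uv,z):
    o,d=ray(cam,uv);return o+d*(z-o[2])/d[2]
def proj(cam,P):
    c=calibration(cam);K=np.array(c["camera_matrix"]);T=np.linalg.inv(np.array(c["extrinsics"]))
    p=K@(T[:3,:3]@np.array(P)+T[:3,3]);return p[:2]/p[2]
E
python3 - <<'E'
from h import *
a=grab_frame("top");b=grab_frame("side")
cv2.imwrite("pics/a.png",cv2.cvtColor(a,cv2.COLOR_RGB2BGR));cv2.imwrite("pics/b.png",cv2.cvtColor(b,cv2.COLOR_RGB2BGR))
s=get_state();print(s["t"],s["eef_pos"],s["ee_rot"],s["width"])
for cam in("top","side"):
    T=np.array(calibration(cam)["extrinsics"]);print(cam,T.round(3))
    for q in "tray left_wall_edge right_wall_edge front_wall_edge bottle_mid beaker_mid speaker carton".split():
        r=spot_point(q,cam)
        for x in r[:2]: print(q,cam,round(x["score"],2),np.round(x["uv"],1),onz(cam,x["uv"],dict(bottle_mid=.068,beaker_mid=.049).get(q,.045 if 'edge' in q else 0)).round(3))
E
```

```text
0.1 [ 0.29080268 -0.60865811  0.22570819] [ 3.14009143e+00 -1.86133655e-04 -2.69590224e+00] 0.08755778299509391
top [[ 0.026 -0.99   0.136  0.338]
 [-0.999 -0.028 -0.019  0.051]
 [ 0.023 -0.136 -0.99   1.736]
 [ 0.     0.     0.     1.   ]]
tray top 0.79 [330.6 190.6] [ 0.614 -0.007  0.   ]
left_wall_edge top 0.72 [282.1 188. ] [0.611 0.154 0.045]
right_wall_edge top 0.57 [373.7 190.1] [ 0.613 -0.148  0.045]
right_wall_edge top 0.34 [314.8 186.2] [0.62  0.047 0.045]
front_wall_edge top 0.55 [327.1 222.7] [0.5   0.003 0.045]
bottle_mid top 0.64 [317.2 189.7] [0.605 0.039 0.068]
beaker_mid top 0.54 [341.3 189.2] [ 0.612 -0.041  0.049]
speaker top 0.91 [439.4 233.9] [ 0.477 -0.377  0.   ]
carton top 0.88 [195.8 201. ] [0.565 0.445 0.   ]
side [[-0.994 -0.054  0.095  0.426]
 [-0.109  0.468 -0.877  1.388]
 [ 0.003 -0.882 -0.471  0.781]
 [ 0.     0.     0.     1.   ]]
tray side 0.77 [299.4 211.2] [ 0.607 -0.004  0.   ]
left_wall_edge side 0.48 [288.2 222.2] [0.62  0.144 0.045]
right_wall_edge side 0.6 [302.9 176.9] [ 0.614 -0.16   0.045]
front_wall_edge side 0.68 [335.1 197.3] [ 0.497 -0.025  0.045]
front_wall_edge side 0.37 [298.2 188.9] [ 0.619 -0.069  0.045]
bottle_mid side 0.66 [296.2 196.5] [0.612 0.028 0.068]
beaker_mid side 0.41 [299.6 191.7] [ 0.611 -0.042  0.049]
speaker side 0.92 [342.5 166.9] [ 0.49  -0.359 -0.   ]
speaker side 0.39 [334.2 200.4] [ 0.503 -0.089  0.   ]
carton side 0.61 [303.1 302.8] [0.542 0.438 0.   ]
```

Run:
```python
import cv2
a=cv2.imread("pics/a.png")[140:290,170:500];b=cv2.imread("pics/b.png")[110:340,200:440]
cv2.imwrite("pics/a2.png",cv2.resize(a,None,fx=2.4,fy=2.4,interpolation=2));cv2.imwrite("pics/b2.png",cv2.resize(b,None,fx=2.6,fy=2.6,interpolation=2)[:600])
```

```text
(no output)
```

View pics/a2.png

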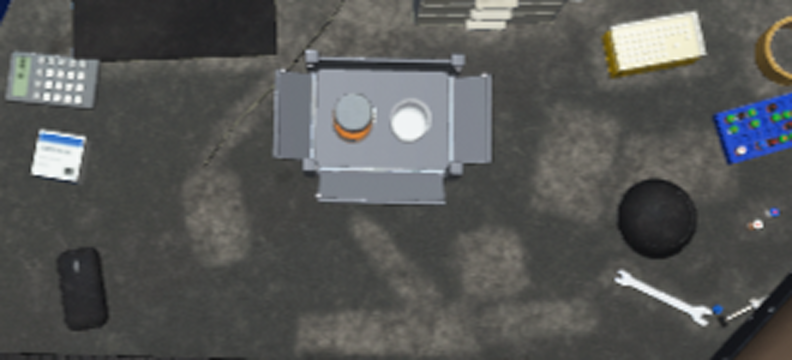

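View pics/b2.png

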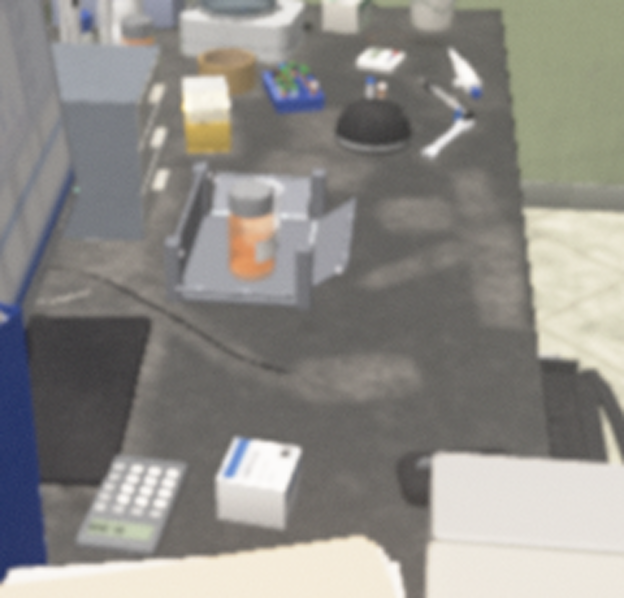

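The pictures show the tray nearly square to the base. In the crop its post tops are at about (312,57), (458,61), (309,165) and (456,169). The walls are folded out, and the bottle is left of centre with the beaker to its right. I'll fit the tray pose and check it with an overlay.

Run:
```python
from h import *
px=np.array([(312,57),(458,61),(309,165),(456,169)])/2.4+[170,140]
W=np.array([onz("top",p,.082) for p in px]);L=np.array([(74,99),(74,-99),(-74,99),(-74,-99)])/1000
print(W.round(4)); c=W[:,:2].mean(0); z=((W[:,0]-c[0])+1j*(W[:,1]-c[1])); l=L[:,0]+1j*L[:,1]
k=(z*l.conj()).sum()/(abs(l)**2).sum(); print("c",c.round(4),"yaw",np.angle(k),"scale",abs(k))
yaw=np.angle(k)
def w(p): return np.array([c[0]+p[0]*np.cos(yaw)-p[1]*np.sin(yaw),c[1]+p[0]*np.sin(yaw)+p[1]*np.cos(yaw),p[2]])
out=[]
for cam,f,(r0,r1,c0,c1) in(("top","a",(150,235,275,385)),("side","b",(165,235,255,345))):
    im=cv2.imread(f"pics/{f}.png")[r0:r1,c0:c1];S=5 if cam=="top" else 4
    im=cv2.resize(im,None,fx=S,fy=S,interpolation=2)
    def ln(P,col):
        q=[tuple(np.int32(((proj(cam,w(p))-[c0,r0]+.5)*S))) for p in P]
        for i in range(len(q)): cv2.line(im,q[i],q[(i+1)%len(q)],col,1)
    for a in(-.074,.074):
        for b in(-.099,.099): ln([(a+i,b+j,.082) for i,j in((.009,.009),(.009,-.009),(-.009,-.009),(-.009,.009))],(0,255,0))
    for th,col in((.35,(0,0,255)),(.55,(0,255,255)),(.75,(255,0,0))):
        C,Z=.061*np.cos(th),.016+.061*np.sin(th)
        for s in(1,-1): ln([(-.061,s*(.097+C),Z),(.061,s*(.097+C),Z)],col)
        ln([(-.072-C,-.086,Z),(-.072-C,.086,Z)],col)
    out.append(im)
cv2.imwrite("pics/o1.png",out[0]);cv2.imwrite("pics/o2.png",out[1])
```

```text
[[ 0.6864  0.0969  0.082 ]
 [ 0.6868 -0.1011  0.082 ]
 [ 0.5391  0.0963  0.082 ]
 [ 0.5392 -0.1007  0.082 ]]
c [ 0.6129 -0.0022] yaw 0.0013443017580395472 scale 0.9970521244701558
```

View pics/o1.png

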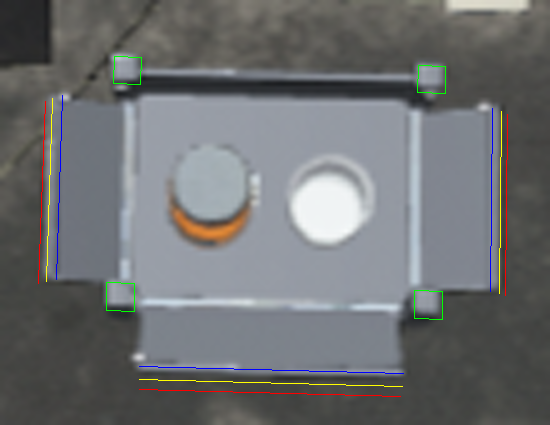

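View pics/o2.png

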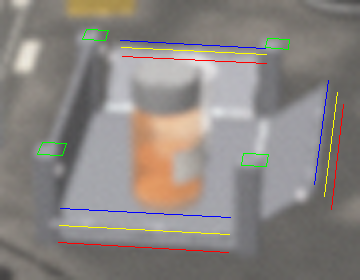

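The overlay fits: tray centre is about (0.613, -0.002) with yaw about 0, and the walls sit at roughly 0.65 (sides) and 0.8 (front). I'll start with the right wall: fingers shut, tip low outside the edge, then push in and up.

Request:
arm_command:
  commands:
    - {"tx": -0.95,"ty": 0.5,"twist": -0.358}
    - {"tx": -0.95,"ty": 0.5,"twist": -0.358}
    - {"tx": -0.95,"ty": 0.5,"twist": -0.358}
    - {"tx": -0.95,"ty": 0.5,"twist": -0.358}
    - {"tx": -0.95,"ty": 0.5,"twist": -0.358}
    - {"tx": -0.95,"ty": 0.5,"twist": -0.358}
    - {"tx": -0.95,"ty": 0.5,"twist": -0.358}
    - {"tx": -0.95,"ty": 0.5,"twist": -0.358}
  claw: 0

```text
invalid input
```

```bash
cat >> h.py <<'E'
def go(x,y,z,yaw=-np.pi/2):
    from scipy.spatial.transform import Rotation as R
    s=get_state();r=R.from_euler("xyz",s["ee_rot"]);d=r.inv().apply(np.array([x,y,z])-s["eef_pos"])/.25
    dy=(yaw-s["ee_rot"][2]+np.pi)%(2*np.pi)-np.pi
    print("pos",np.round(s["eef_pos"],4),np.round(s["ee_rot"],3),"q",np.round(s["q"],2),"F",np.round(s["force"],1),"w",round(s["width"],4),"t",round(s["t"],2));print("txyz",d.round(3),"twist",round(-dy/np.pi,3))
E
python3 -c "from h import *;go(.613,-.18,.2)"
```

```text
pos [ 0.291  -0.609   0.2266] [-3.142 -0.    -2.696] q [-0.84  0.36  0.01  0.   -1.22 -0.29] F [-0.1  0.5 -0.3] w 0.0879 t 0.9
txyz [-1.902  0.993  0.106] twist -0.358
```

Request:
arm_command:
  commands:
    - {"tx": -0.95,"ty": 0.5,"tz": 0,"twist": -0.358}
    - {"tx": -0.95,"ty": 0.5,"tz": 0,"twist": -0.358}
    - {"tx": -0.95,"ty": 0.5,"tz": 0,"twist": -0.358}
    - {"tx": -0.95,"ty": 0.5,"tz": 0,"twist": -0.358}
    - {"tx": -0.95,"ty": 0.5,"tz": 0,"twist": -0.358}
    - {"tx": -0.95,"ty": 0.5,"tz": 0,"twist": -0.358}
    - {"tx": -0.95,"ty": 0.5,"tz": 0,"twist": -0.358}
    - {"tx": -0.95,"ty": 0.5,"tz": 0,"twist": -0.358}
  claw: 0

```text
t: 1.57
eef_pos: [0.4539, -0.3908, 0.2269]
ee_rot: [-3.141, 0.0, -1.686]
force: [0.2, -0.1, 0.2]
width: 0.0397
gripper_force: 0.0
```

```bash
python3 -c "from h import *;go(.613,-.18,.2)"
```

```text
pos [ 0.4539 -0.3908  0.2269] [-3.141  0.    -1.686] q [-0.39  0.23 -0.16 -0.   -1.17  0.27] F [ 0.2 -0.1  0.2] w 0.0397 t 1.57
txyz [-0.91  -0.536  0.108] twist -0.037
```

Request:
arm_command:
  commands:
    - {"tx": -0.91,"ty": -0.536,"tz": 0.1,"twist": -0.037}
    - {"tx": -0.91,"ty": -0.536,"tz": 0.1,"twist": -0.037}
    - {"tx": -0.91,"ty": -0.536,"tz": 0.1,"twist": -0.037}
    - {"tx": -0.91,"ty": -0.536,"tz": 0.1,"twist": -0.037}
    - {"tx": -0.91,"ty": -0.536,"tz": 0.1,"twist": -0.037}
    - {"tx": -0.91,"ty": -0.536,"tz": 0.1,"twist": -0.037}
    - {"tx": -0.91,"ty": -0.536,"tz": 0.1,"twist": -0.037}
    - {"tx": -0.91,"ty": -0.536,"tz": 0.1,"twist": -0.037}

```text
t: 2.23
eef_pos: [0.6147, -0.1816, 0.2006]
ee_rot: [3.141, 0.0, -1.576]
force: [-0.3, -0.1, -0.5]
width: 0.0005
gripper_force: 0.0
```

```bash
python3 -c "from h import *;go(.613,-.18,.008)"
```

```text
pos [ 0.6147 -0.1816  0.2006] [ 3.141  0.    -1.576] q [ 0.02  0.32 -0.1  -0.   -1.15 -0.02] F [-0.3 -0.1 -0.5] w 0.0005 t 2.23
txyz [-0.006  0.006  0.77 ] twist -0.002
```

Request:
arm_command:
  commands:
    - {"tx": 0,"ty": 0,"tz": 0.15,"twist": 0}
    - {"tx": 0,"ty": 0,"tz": 0.3,"twist": 0}
    - {"tx": 0,"ty": 0,"tz": 0.45,"twist": 0}
    - {"tx": 0,"ty": 0,"tz": 0.58,"twist": 0}
    - {"tx": 0,"ty": 0,"tz": 0.68,"twist": 0}
    - {"tx": 0,"ty": 0,"tz": 0.74,"twist": 0}
    - {"tx": 0,"ty": 0,"tz": 0.74,"twist": 0}
    - {"tx": 0,"ty": 0,"tz": 0.74,"twist": 0}

```text
t: 2.9
eef_pos: [0.6122, -0.1853, 0.0162]
ee_rot: [3.14, -0.0, -1.58]
force: [0.7, 0.1, 0.4]
width: 0.0003
gripper_force: 0.0
```

Run:
```python
from h import *
a=grab_frame("top");b=grab_frame("side")
i=cv2.resize(a[140:260,260:410],None,fx=3,fy=3,interpolation=2);j=cv2.resize(b[130:250,240:360],None,fx=3,fy=3,interpolation=2)
cv2.imwrite("pics/c.png",cv2.cvtColor(np.hstack([i,j]),cv2.COLOR_RGB2BGR));go(.613,-.15,.02)
```

```text
pos [ 0.6137 -0.1852  0.0181] [-3.139 -0.    -1.579] q [ 0.01  0.5  -0.3   0.   -0.77 -0.02] F [-0.2 -0.4  0.2] w 0.0004 t 3.0
txyz [-0.141  0.004 -0.008] twist -0.003
```

View pics/c.png

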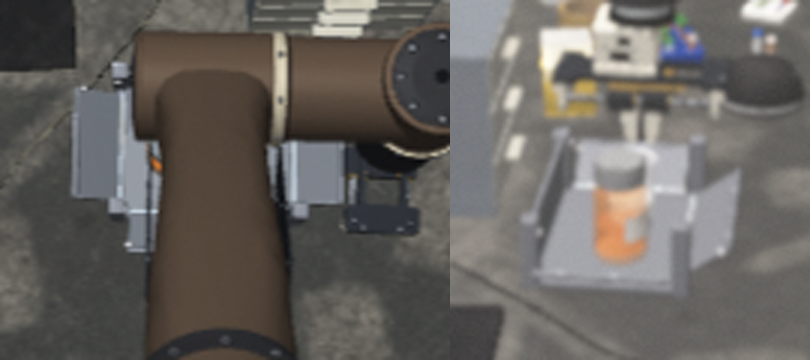

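The fingers stand just outside the right wall, clear of it, and everything else is unchanged. Pushing in.

Request:
arm_command:
  commands:
    - {"tx": -0.02,"ty": 0,"tz": 0,"twist": 0}
    - {"tx": -0.04,"ty": 0,"tz": 0,"twist": 0}
    - {"tx": -0.06,"ty": 0,"tz": 0,"twist": 0}
    - {"tx": -0.08,"ty": 0,"tz": 0,"twist": 0}
    - {"tx": -0.1,"ty": 0,"tz": -0.01,"twist": 0}
    - {"tx": -0.12,"ty": 0,"tz": -0.03,"twist": 0}
    - {"tx": -0.14,"ty": 0,"tz": -0.05,"twist": 0}
    - {"tx": -0.16,"ty": 0,"tz": -0.07,"twist": 0}

```text
t: 3.67
eef_pos: [0.6134, -0.1451, 0.0353]
ee_rot: [-3.14, -0.001, -1.579]
force: [-0.1, -1.4, 0.6]
width: 0.0006
gripper_force: 0.9
```

```bash
python3 -c "from h import *;go(.613,-.12,.06)"
```

```text
pos [ 0.6134 -0.1451  0.0353] [-3.140e+00 -1.000e-03 -1.579e+00] q [ 0.08  0.46 -0.31  0.   -0.8  -0.09] F [-0.1 -1.4  0.6] w 0.0006 t 3.67
txyz [-0.1    0.002 -0.099] twist -0.003
```

Request:
arm_command:
  commands:
    - {"tx": -0.01,"ty": 0,"tz": -0.015,"twist": 0}
    - {"tx": -0.02,"ty": 0,"tz": -0.03,"twist": 0}
    - {"tx": -0.03,"ty": 0,"tz": -0.045,"twist": 0}
    - {"tx": -0.04,"ty": 0,"tz": -0.06,"twist": 0}
    - {"tx": -0.05,"ty": 0,"tz": -0.07,"twist": 0}
    - {"tx": -0.06,"ty": 0,"tz": -0.08,"twist": 0}
    - {"tx": -0.07,"ty": 0,"tz": -0.09,"twist": 0}
    - {"tx": -0.08,"ty": 0,"tz": -0.1,"twist": 0}

```text
t: 4.33
eef_pos: [0.6126, -0.1255, 0.0587]
ee_rot: [3.14, -0.001, -1.58]
force: [1.1, -10.8, -7.7]
width: 0.0003
gripper_force: 5.2
```

```bash
python3 -c "from h import *;go(.613,-.11,.062)"
```

```text
pos [ 0.6126 -0.1255  0.0587] [ 3.14e+00 -1.00e-03 -1.58e+00] q [ 0.11  0.43 -0.3   0.   -0.84 -0.12] F [  1.1 -10.8  -7.7] w 0.0003 t 4.33
txyz [-0.062 -0.001 -0.013] twist -0.003
```

At the catch. Continue inward gently without rising further.

Request:
arm_command:
  commands:
    - {"tx": -0.006,"ty": 0,"tz": 0,"twist": 0}
    - {"tx": -0.012,"ty": 0,"tz": 0,"twist": 0}
    - {"tx": -0.018,"ty": 0,"tz": 0,"twist": 0}
    - {"tx": -0.024,"ty": 0,"tz": 0,"twist": 0}
    - {"tx": -0.03,"ty": 0,"tz": 0,"twist": 0}
    - {"tx": -0.036,"ty": 0,"tz": 0,"twist": 0}
    - {"tx": -0.04,"ty": 0,"tz": 0,"twist": 0}
    - {"tx": -0.04,"ty": 0,"tz": 0,"twist": 0}

```text
t: 5.0
eef_pos: [0.6135, -0.1142, 0.0591]
ee_rot: [-3.141, 0.0, -1.579]
force: [-0.7, 0.3, 0.5]
width: -0.0
gripper_force: 0.1
```

```bash
python3 -c "from h import *;go(.613,-.11,.062)"
```

```text
pos [ 0.6135 -0.1142  0.0591] [-3.141  0.    -1.579] q [ 0.13  0.43 -0.3  -0.   -0.84 -0.14] F [-0.7  0.3  0.5] w -0.0 t 5.0
txyz [-0.017  0.002 -0.012] twist -0.003
```

The force dropped to zero, so the wall snapped in. I'll retreat and cross over to the left side.

Request:
arm_command:
  commands:
    - {"tx": 0.1,"ty": 0,"tz": 0,"twist": 0}
    - {"tx": 0.12,"ty": 0,"tz": -0.1,"twist": 0}
    - {"tx": 0.12,"ty": 0,"tz": -0.25,"twist": 0}
    - {"tx": 0.12,"ty": 0,"tz": -0.4,"twist": 0}
    - {"tx": 0.05,"ty": 0,"tz": -0.55,"twist": 0}
    - {"tx": -0.1,"ty": 0,"tz": -0.6,"twist": 0}
    - {"tx": -0.25,"ty": 0,"tz": -0.6,"twist": 0}
    - {"tx": -0.4,"ty": 0,"tz": -0.6,"twist": 0}

```text
t: 5.67
eef_pos: [0.6148, -0.0132, 0.2108]
ee_rot: [-3.138, 0.002, -1.581]
force: [-0.3, 0.2, 0.0]
width: 0.0003
gripper_force: 0.0
```

```bash
python3 -c "from h import *;go(.613,.184,.2)"
```

```text
pos [ 0.6148 -0.0132  0.2108] [-3.138e+00  2.000e-03 -1.581e+00] q [ 0.3   0.27 -0.15 -0.   -1.15 -0.31] F [-0.3  0.2  0. ] w 0.0003 t 5.67
txyz [-0.789  0.015  0.044] twist -0.003
```

Request:
arm_command:
  commands:
    - {"tx": -0.16,"ty": 0,"tz": 0.04,"twist": 0}
    - {"tx": -0.32,"ty": 0,"tz": 0.04,"twist": 0}
    - {"tx": -0.48,"ty": 0,"tz": 0.04,"twist": 0}
    - {"tx": -0.62,"ty": 0,"tz": 0.04,"twist": 0}
    - {"tx": -0.72,"ty": 0,"tz": 0.04,"twist": 0}
    - {"tx": -0.78,"ty": 0,"tz": 0.04,"twist": 0}
    - {"tx": -0.8,"ty": 0,"tz": 0.04,"twist": 0}
    - {"tx": -0.8,"ty": 0,"tz": 0.04,"twist": 0}

```text
t: 6.33
eef_pos: [0.6158, 0.1863, 0.1987]
ee_rot: [3.141, 0.0, -1.578]
force: [0.5, -0.5, 0.3]
width: 0.0002
gripper_force: 0.0
```

Run:
```python
from h import *
go(.613,.186,.017)
a=grab_frame("top");b=grab_frame("side")
i=cv2.resize(a[140:260,260:410],None,fx=3,fy=3,interpolation=2);j=cv2.resize(b[130:250,240:360],None,fx=3,fy=3,interpolation=2)
cv2.imwrite("pics/d.png",cv2.cvtColor(np.hstack([i,j]),cv2.COLOR_RGB2BGR))
```

```text
pos [0.6158 0.1863 0.1987] [ 3.141  0.    -1.578] q [ 0.6   0.33 -0.1  -0.   -1.14 -0.6 ] F [ 0.5 -0.5  0.3] w 0.0002 t 6.33
txyz [0.001 0.011 0.727] twist -0.002
```

View pics/d.png

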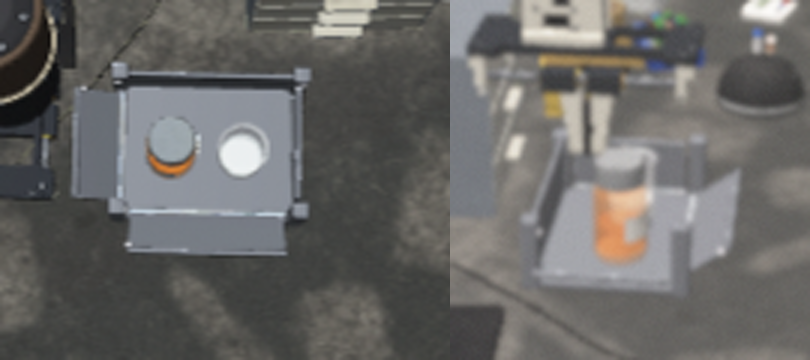

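The right wall stands upright between its posts at column 298. The bottle and beaker are unmoved, and the left and front walls are still down. Next is the left wall, mirrored.

Request:
arm_command:
  commands:
    - {"tx": 0,"ty": 0.01,"tz": 0.15,"twist": 0}
    - {"tx": 0,"ty": 0.01,"tz": 0.3,"twist": 0}
    - {"tx": 0,"ty": 0.01,"tz": 0.45,"twist": 0}
    - {"tx": 0,"ty": 0.01,"tz": 0.58,"twist": 0}
    - {"tx": 0,"ty": 0.01,"tz": 0.68,"twist": 0}
    - {"tx": 0,"ty": 0.01,"tz": 0.73,"twist": 0}
    - {"tx": 0,"ty": 0.01,"tz": 0.73,"twist": 0}
    - {"tx": 0,"ty": 0.01,"tz": 0.73,"twist": 0}

```text
t: 7.1
eef_pos: [0.614, 0.1844, 0.017]
ee_rot: [3.142, -0.0, -1.58]
force: [0.7, 1.1, 0.0]
width: 0.0002
gripper_force: 0.0
```

Request:
arm_command:
  commands:
    - {"tx": 0.02,"ty": 0,"tz": 0,"twist": 0}
    - {"tx": 0.04,"ty": 0,"tz": 0,"twist": 0}
    - {"tx": 0.06,"ty": 0,"tz": 0,"twist": 0}
    - {"tx": 0.08,"ty": 0,"tz": 0,"twist": 0}
    - {"tx": 0.1,"ty": 0,"tz": -0.01,"twist": 0}
    - {"tx": 0.12,"ty": 0,"tz": -0.03,"twist": 0}
    - {"tx": 0.14,"ty": 0,"tz": -0.05,"twist": 0}
    - {"tx": 0.16,"ty": 0,"tz": -0.07,"twist": 0}

```text
t: 7.77
eef_pos: [0.6135, 0.1457, 0.0353]
ee_rot: [-3.14, 0.001, -1.579]
force: [-2.8, 3.0, 2.2]
width: 0.0005
gripper_force: 1.6
```

```bash
python3 -c "from h import *;go(.613,.12,.06)"
```

```text
pos [0.6135 0.1457 0.0353] [-3.140e+00  1.000e-03 -1.579e+00] q [ 0.54  0.46 -0.31 -0.   -0.8  -0.55] F [-2.8  3.   2.2] w 0.0005 t 7.77
txyz [ 0.103  0.001 -0.099] twist -0.003
```

Request:
arm_command:
  commands:
    - {"tx": 0.01,"ty": 0,"tz": -0.015,"twist": 0}
    - {"tx": 0.02,"ty": 0,"tz": -0.03,"twist": 0}
    - {"tx": 0.03,"ty": 0,"tz": -0.045,"twist": 0}
    - {"tx": 0.04,"ty": 0,"tz": -0.06,"twist": 0}
    - {"tx": 0.05,"ty": 0,"tz": -0.07,"twist": 0}
    - {"tx": 0.06,"ty": 0,"tz": -0.08,"twist": 0}
    - {"tx": 0.07,"ty": 0,"tz": -0.09,"twist": 0}
    - {"tx": 0.08,"ty": 0,"tz": -0.1,"twist": 0}

```text
t: 8.43
eef_pos: [0.6128, 0.1249, 0.0591]
ee_rot: [3.141, -0.0, -1.58]
force: [0.0, 1.9, -1.1]
width: 0.0009
gripper_force: 0.6
```

Request:
arm_command:
  commands:
    - {"tx": 0.006,"ty": 0,"tz": 0,"twist": 0}
    - {"tx": 0.012,"ty": 0,"tz": 0,"twist": 0}
    - {"tx": 0.018,"ty": 0,"tz": 0,"twist": 0}
    - {"tx": 0.024,"ty": 0,"tz": 0,"twist": 0}
    - {"tx": 0.03,"ty": 0,"tz": 0,"twist": 0}
    - {"tx": 0.036,"ty": 0,"tz": 0,"twist": 0}
    - {"tx": 0.042,"ty": 0,"tz": 0,"twist": 0}
    - {"tx": 0.048,"ty": 0,"tz": 0,"twist": 0}

```text
t: 9.1
eef_pos: [0.6137, 0.1154, 0.06]
ee_rot: [-3.139, 0.003, -1.578]
force: [-0.9, 7.1, 3.7]
width: 0.0007
gripper_force: 3.4
```

```bash
python3 -c "from h import *;go(.613,.11,.06)"
```

```text
pos [0.6137 0.1154 0.06  ] [-3.139e+00  3.000e-03 -1.578e+00] q [ 0.5   0.42 -0.31 -0.   -0.84 -0.5 ] F [-0.9  7.1  3.7] w 0.0007 t 9.1
txyz [0.022 0.002 0.   ] twist -0.002
```

Request:
arm_command:
  commands:
    - {"tx": 0.005,"ty": 0,"tz": 0,"twist": 0}
    - {"tx": 0.01,"ty": 0,"tz": 0,"twist": 0}
    - {"tx": 0.014,"ty": 0,"tz": 0,"twist": 0}
    - {"tx": 0.018,"ty": 0,"tz": 0,"twist": 0}
    - {"tx": 0.022,"ty": 0,"tz": 0,"twist": 0}
    - {"tx": 0.024,"ty": 0,"tz": 0,"twist": 0}
    - {"tx": 0.024,"ty": 0,"tz": 0,"twist": 0}
    - {"tx": 0.024,"ty": 0,"tz": 0,"twist": 0}

```text
t: 9.77
eef_pos: [0.6124, 0.1069, 0.0587]
ee_rot: [3.141, -0.0, -1.58]
force: [-0.7, 1.7, -0.4]
width: 0.0009
gripper_force: 0.7
```

```bash
python3 -c "from h import *;go(.613,.11,.06)"
```

```text
pos [0.6124 0.1069 0.0587] [ 3.141 -0.    -1.58 ] q [ 0.49  0.42 -0.31 -0.   -0.84 -0.5 ] F [-0.7  1.7 -0.4] w 0.0009 t 9.77
txyz [-0.012 -0.002 -0.005] twist -0.003
```

Request:
arm_command:
  commands:
    - {"tx": -0.1,"ty": 0,"tz": 0,"twist": 0}
    - {"tx": -0.12,"ty": 0,"tz": -0.12,"twist": 0}
    - {"tx": -0.12,"ty": 0,"tz": -0.28,"twist": 0}
    - {"tx": -0.12,"ty": 0.02,"tz": -0.44,"twist": 0}
    - {"tx": -0.05,"ty": 0.1,"tz": -0.58,"twist": 0.04}
    - {"tx": 0.05,"ty": 0.2,"tz": -0.6,"twist": 0.08}
    - {"tx": 0.15,"ty": 0.3,"tz": -0.6,"twist": 0.12}
    - {"tx": 0.25,"ty": 0.4,"tz": -0.6,"twist": 0.16}

```text
t: 10.43
eef_pos: [0.511, 0.0445, 0.2097]
ee_rot: [-3.141, 0.001, -2.086]
force: [-0.3, -0.4, 0.1]
width: 0.0005
gripper_force: 0.0
```

```bash
python3 -c "from h import *;go(.458,-.002,.2,-np.pi)"
```

```text
pos [0.511  0.0445 0.2097] [-3.141e+00  1.000e-03 -2.086e+00] q [ 0.47  0.1  -0.37  0.   -1.1  -0.99] F [-0.3 -0.4  0.1] w 0.0005 t 10.43
txyz [0.266 0.093 0.038] twist 0.336
```

Request:
arm_command:
  commands:
    - {"tx": 0.266,"ty": 0.093,"tz": 0.04,"twist": 0.336}
    - {"tx": 0.266,"ty": 0.093,"tz": 0.04,"twist": 0.336}
    - {"tx": 0.266,"ty": 0.093,"tz": 0.04,"twist": 0.336}
    - {"tx": 0.266,"ty": 0.093,"tz": 0.04,"twist": 0.336}
    - {"tx": 0.266,"ty": 0.093,"tz": 0.04,"twist": 0.336}
    - {"tx": 0.266,"ty": 0.093,"tz": 0.04,"twist": 0.336}
    - {"tx": 0.266,"ty": 0.093,"tz": 0.04,"twist": 0.336}
    - {"tx": 0.266,"ty": 0.093,"tz": 0.04,"twist": 0.336}

```text
t: 11.1
eef_pos: [0.4591, -0.0017, 0.199]
ee_rot: [-3.141, -0.001, -3.086]
force: [0.4, -0.4, -0.6]
width: 0.0004
gripper_force: 0.0
```

```bash
python3 -c "from h import *;go(.458,-.002,.018,-np.pi)"
```

```text
pos [ 0.4591 -0.0017  0.199 ] [-3.141e+00 -1.000e-03 -3.086e+00] q [ 0.43  0.02 -0.48  0.   -1.07 -1.94] F [ 0.4 -0.4 -0.6] w 0.0004 t 11.1
txyz [ 0.004 -0.001  0.724] twist 0.018
```

Run:
```python
from h import *
a=grab_frame("top");b=grab_frame("side")
i=cv2.resize(a[140:260,260:410],None,fx=3,fy=3,interpolation=2);j=cv2.resize(b[130:250,240:360],None,fx=3,fy=3,interpolation=2)
cv2.imwrite("pics/e.png",cv2.cvtColor(np.hstack([i,j]),cv2.COLOR_RGB2BGR))
```

```text
(no output)
```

View pics/e.png

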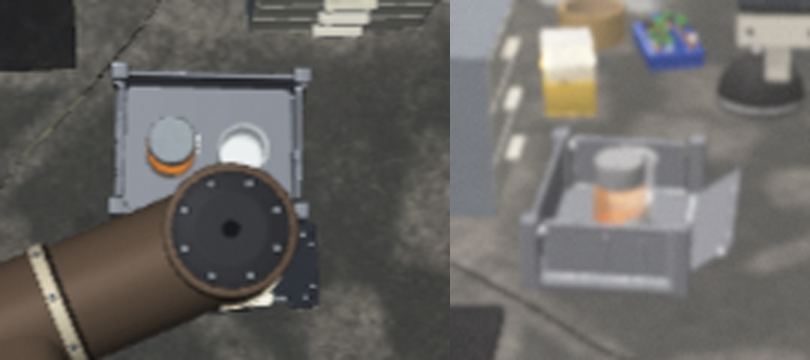

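Request:
arm_command:
  commands:
    - {"tx": 0,"ty": 0,"tz": 0.15,"twist": 0.018}
    - {"tx": 0,"ty": 0,"tz": 0.3,"twist": 0.018}
    - {"tx": 0,"ty": 0,"tz": 0.45,"twist": 0.018}
    - {"tx": 0,"ty": 0,"tz": 0.58,"twist": 0.018}
    - {"tx": 0,"ty": 0,"tz": 0.68,"twist": 0.018}
    - {"tx": 0,"ty": 0,"tz": 0.72,"twist": 0.018}
    - {"tx": 0,"ty": 0,"tz": 0.72,"twist": 0.018}
    - {"tx": 0,"ty": 0,"tz": 0.72,"twist": 0.018}

```text
t: 11.87
eef_pos: [0.4592, -0.0015, 0.0188]
ee_rot: [-3.141, -0.002, -3.133]
force: [0.3, 0.5, 0.3]
width: 0.0006
gripper_force: 0.0
```

```bash
python3 -c "from h import *;go(.50,-.002,.03,-np.pi)"
```

```text
pos [ 0.4592 -0.0015  0.0188] [-3.141e+00 -2.000e-03 -3.133e+00] q [ 0.43  0.26 -0.71  0.   -0.6  -1.99] F [0.3 0.5 0.3] w 0.0006 t 11.87
txyz [-0.163 -0.004 -0.045] twist 0.003
```

The left wall is upright too. Now the front wall.

Request:
arm_command:
  commands:
    - {"tx": -0.02,"ty": 0,"tz": 0,"twist": 0}
    - {"tx": -0.04,"ty": 0,"tz": 0,"twist": 0}
    - {"tx": -0.06,"ty": 0,"tz": 0,"twist": 0}
    - {"tx": -0.08,"ty": 0,"tz": 0,"twist": 0}
    - {"tx": -0.1,"ty": 0,"tz": -0.01,"twist": 0}
    - {"tx": -0.12,"ty": 0,"tz": -0.03,"twist": 0}
    - {"tx": -0.14,"ty": 0,"tz": -0.05,"twist": 0}
    - {"tx": -0.16,"ty": 0,"tz": -0.07,"twist": 0}

```text
t: 12.53
eef_pos: [0.4994, -0.0011, 0.0369]
ee_rot: [-3.141, -0.001, -3.136]
force: [-1.5, -0.2, -1.2]
width: 0.0004
gripper_force: 0.5
```

Request:
arm_command:
  commands:
    - {"tx": -0.01,"ty": 0,"tz": -0.015,"twist": 0}
    - {"tx": -0.02,"ty": 0,"tz": -0.03,"twist": 0}
    - {"tx": -0.03,"ty": 0,"tz": -0.045,"twist": 0}
    - {"tx": -0.04,"ty": 0,"tz": -0.06,"twist": 0}
    - {"tx": -0.05,"ty": 0,"tz": -0.07,"twist": 0}
    - {"tx": -0.06,"ty": 0,"tz": -0.08,"twist": 0}
    - {"tx": -0.07,"ty": 0,"tz": -0.09,"twist": 0}
    - {"tx": -0.08,"ty": 0,"tz": -0.1,"twist": 0}

```text
t: 13.2
eef_pos: [0.5181, -0.0012, 0.0611]
ee_rot: [-3.141, -0.003, -3.137]
force: [-7.0, -0.1, -5.1]
width: -0.0
gripper_force: 3.4
```

```bash
python3 -c "from h import *;go(.529,-.002,.06,-np.pi)"
```

```text
pos [ 0.5181 -0.0012  0.0611] [-3.141e+00 -3.000e-03 -3.137e+00] q [ 0.38  0.28 -0.54 -0.   -0.76 -1.94] F [-7.  -0.1 -5.1] w -0.0 t 13.2
txyz [-0.044 -0.003  0.004] twist 0.002
```

Request:
arm_command:
  commands:
    - {"tx": -0.006,"ty": 0,"tz": 0,"twist": 0}
    - {"tx": -0.012,"ty": 0,"tz": 0,"twist": 0}
    - {"tx": -0.018,"ty": 0,"tz": 0,"twist": 0}
    - {"tx": -0.024,"ty": 0,"tz": 0,"twist": 0}
    - {"tx": -0.03,"ty": 0,"tz": 0,"twist": 0}
    - {"tx": -0.036,"ty": 0,"tz": 0,"twist": 0}
    - {"tx": -0.04,"ty": 0,"tz": 0,"twist": 0}
    - {"tx": -0.04,"ty": 0,"tz": 0,"twist": 0}

```text
t: 13.87
eef_pos: [0.5307, -0.0005, 0.0619]
ee_rot: [3.141, 0.002, -3.136]
force: [0.5, -0.0, 0.5]
width: 0.0002
gripper_force: 0.0
```

```bash
python3 -c "from h import *;go(.529,-.002,.06,-np.pi)"
```

```text
pos [ 5.307e-01 -5.000e-04  6.190e-02] [ 3.141e+00  2.000e-03 -3.136e+00] q [ 0.37  0.29 -0.51  0.   -0.76 -1.93] F [ 0.5 -0.   0.5] w 0.0002 t 13.87
txyz [ 0.007 -0.006  0.007] twist 0.002
```

Snapped in. I'll retreat out and up, then check.

Request:
arm_command:
  commands:
    - {"tx": 0.1,"ty": 0,"tz": 0,"twist": 0}
    - {"tx": 0.2,"ty": 0,"tz": -0.1,"twist": 0}
    - {"tx": 0.3,"ty": 0,"tz": -0.25,"twist": 0}
    - {"tx": 0.4,"ty": 0,"tz": -0.4,"twist": 0}
    - {"tx": 0.4,"ty": 0.15,"tz": -0.5,"twist": 0}
    - {"tx": 0.4,"ty": 0.3,"tz": -0.6,"twist": 0}
    - {"tx": 0.4,"ty": 0.45,"tz": -0.6,"twist": 0}
    - {"tx": 0.4,"ty": 0.6,"tz": -0.6,"twist": 0}

```text
t: 14.53
eef_pos: [0.4299, 0.1508, 0.215]
ee_rot: [3.137, 0.006, -3.137]
force: [1.7, 0.0, -1.5]
width: 0.0009
gripper_force: 0.0
```

Run:
```python
from h import *
go(.4,.15,.2,-np.pi)
a=grab_frame("top");b=grab_frame("side")
i=cv2.resize(a[140:260,260:410],None,fx=3,fy=3,interpolation=2);j=cv2.resize(b[130:250,240:360],None,fx=3,fy=3,interpolation=2)
cv2.imwrite("pics/f.png",cv2.cvtColor(np.hstack([i,j]),cv2.COLOR_RGB2BGR))
for q in("bottle_mid","beaker_mid","speaker","carton"):
    for x in spot_point(q,"top")[:1]: print(q,np.round(x["uv"],1))
```

```text
pos [0.4299 0.1508 0.215 ] [ 3.137  0.006 -3.137] q [ 0.77 -0.01 -0.47  0.   -1.1  -2.34] F [ 1.7  0.  -1.5] w 0.0009 t 14.53
txyz [ 0.12  -0.003  0.059] twist 0.002
bottle_mid [316.9 188.5]
beaker_mid [343.6 189. ]
speaker [440.7 233.6]
carton [191.5 203.8]
```

View pics/f.png

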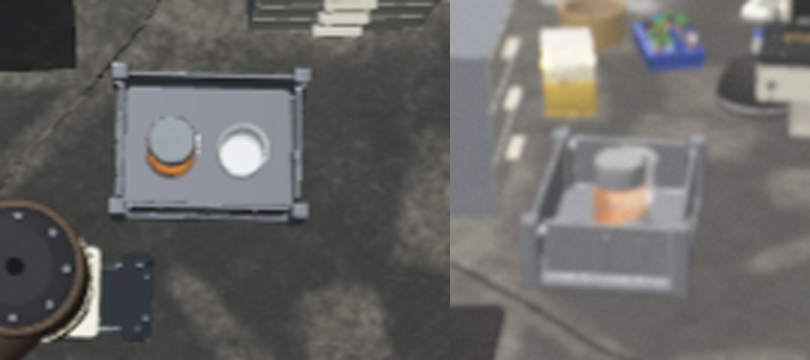

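All three walls stand upright at the post lines (rows 75–212, columns 120–300). The bottle and beaker haven't moved, and the arm is clear.

```bash
python3 -c "from station import *;print(job_done())"
```

```text
the job is handed in; nothing more can be done
None
```

The job is handed in, though `job_done()` gave no verdict: all three walls look upright in their catches in the last pictures, bottle and beaker stand where they were, and the speaker and carton were never approached.

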